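# Set the brake and cap the tape roll on the bag-taping machine

### The arm

A 6-joint arm with a two-finger parallel gripper is mounted at the origin on the work surface. World frame = base frame: x ahead of the robot, y to its left, z up, the work surface at z = 0. Lengths are in m, angles in rad, forces in N, time in s.
With the tool pointing down it reaches from about 0.35 to 0.925 m from the base axis. Payload 6.4 kg.
Tool frame: the origin (TCP) lies at the very end of the fingers, on their centre line; the grasp point (between the pads) lies 19 mm behind it; y points along the fingers, z is the direction in which the jaws open and shut, and the axes are right-handed (so a half turn about y gives the same grasp; the last joint's range is limited). The gripper opens to 85 mm and grips with 20 to 120 N. Pads are 22 mm wide; open, the fingers measure 114 mm over their backs; the gripper's body (76 mm by 85 mm) begins 54 mm behind the grasp point. The pads swing forward as they close: fully open they stand 13 mm farther back than shut.
Start: joints at [0.981, 0.245, 1.558, -0, 1.339, -0.174], TCP at [0.263, 0.595, 0.231] pointing down, gripper open.
Joint ranges: [-3.13, 3.13], [-1.02, 2.26], [0.13, 2.54], [-0.95, 4.09], [0.21, 2.88], [-2.74, 2.74]. Speed limits (rad/s): [2.57, 2.57, 3.14, 3.14, 3.14, 3.14].

### API

Orientations are given as a unit quaternion [w, x, y, z].
In Python, from plant import ctrl gives the robot as it stands.
- The arm moves only by the tool step_arm, never from a script. Its argument "targets" is a list of rows, each an object of numbers: "x", "y", "z": the shift along the tool's x, y, z in m; "rx", "ry", "rz": the turn, a rotation vector about the tool's x, y, z in degrees; "fingers": the opening in per cent of the stroke, from 0 (shut) to 100 (fully open). In form: [{"x": .., "y": .., "z": .., "rx": .., "ry": .., "rz": .., "fingers": ..}, ...]. A call has 1 to 10 rows; each row shifts and turns the commanded pose from where the row before left it, along the tool's axes as they then stand; what a row does not reach is not made up. A row lasts 1/10 s, in which the tool goes at most 50 mm and 8.59 degrees, less where a joint would pass 70% of its speed; a pose out of reach is approached as far as the arm can. A call is refused whole if a number of a shift passes 0.05 or a number of a turn 8.59, either way. A call with a gripper value outside its range is refused whole. The fingers move at their own pace and stop on an object; the grip force is fixed at half the most. Time passes only in rows, so rows that do not move let the fingers close. It gives the time, the measured TCP pose, the force and the opening at its end, in the units of the state.
- ctrl.observe(): the state, without advancing time (a new reading comes with each control period).
- ctrl.grab_frame(name): name is "scene" or "top"; returns a dict with "color" (400x640x3 uint8, blue, green, red), "depth" (400x640 float32, m along the optical axis (not along the pixel's ray), 0 where there is no reading), "mtx" (3x3 intrinsics, pixels), "R" (3x3) and "t" (3): a world point X has camera coordinates R X + t. Camera axes: x right, y down, z forward; pixel columns grow to the right and rows downward; lengths in m; the calibration is good to about 2 mm. A picture is of the moment at which its call begins.
- ctrl.hand_in(): hands the job in, once; it reports no verdict.
The state is a dict: "time_s": time; "joint_positions": joint angles; "qd": joint speeds; "tau": joint torques, N m; "eef_pos": TCP position; "tool_rot": TCP orientation; "ft_force": force on the tool from outside, world axes, zero at the start; "moment": the same for the moment, N m; "width": finger opening in m.
Only numpy, scipy, OpenCV 4.12 (cv2) and the standard library are available. Lean on these libraries where they do the work, as an engineer would, in place of code of your own. Each camera call takes 0.05 s, during which the arm holds its last target. There are 200 camera calls.

### The job

Get the bag-taping machine ready: twist its spring-return brake knob clockwise all the way to the stop and let go so that it springs back to rest, then take the round retaining cap from the counter and press it upright onto the stud in the middle of the machine's tape roll until it clicks and sits fully home. Keep pressing it down firmly after the click and finish like that, with the gripper still on the cap and pushing. Leave the other things on the counter where they are.

Things in the scene. Friction and masses are not known exactly. Their poses are not given: they have to be found in the camera images.
- machine: The bag-taping machine, fixed to the counter: a red-painted metal base 130 (its x) by 280 (its y) mm and 40 mm high, no higher than 87 mm anywhere. Its origin is at counter height under the base's centre, z up. The tape roll and its stud stand at its y = +55 mm, the brake knob at y = -85 mm, both at x = 0. A 50 mm wide steel cutter post, its top 62 mm above the counter, stands at y = +126 mm, x = -30 mm.
- tape_roll: The tape roll lying flat on the machine, pale, 80 mm in diameter, 25 mm high; origin at the centre of its underside, its top 65 mm above the counter. It is fixed and does not turn. The seated cap rests on its top.
- seat (a point): Point on the stud's axis level with the top of the tape roll, 65 mm above the counter, axes as the machine's: the cap's underside must come down to it. The cap first meets the stud's balls when its underside is about 12.5 mm above this point; pushing past them takes a peak of 12 to 18 N within about 5 mm, then the force drops and the balls draw it down to the roll: that is the click.
- stud_tip (a point): Centre of the stud's top, 86 mm above the counter (21 mm above the roll). The steel stud is 16 mm in diameter, its last 6 mm taper to 8 mm at the tip; four sprung metal balls, centred 12.5 mm below this point, bulge from its sides to 22 mm over all and give way inward.
- knob (a joint): Turn of the brake knob, rad: 0 at rest, growing as it is turned clockwise seen from above, stop at 1.2. A spring drives it back to 0 when let go (about 0.15 N m at the stop, back in about 1 s).
- knob_bar (a point): Centre of the brake knob's upright black grip bar, on the knob's axis, 71 mm above the counter; it turns with the knob. The bar is 44 mm long along this point's x, 12 mm thick along its y and 28 mm high, its top 14 mm above this point; below it is a disc 44 mm in diameter.
- cap: The retaining cap, black plastic, 31 mm high: a round crown 34 mm in diameter on a flange 52 mm in diameter and 4 mm thick. It stands upright on the counter, bore down; origin at the centre of its underside, z up through the crown. The bore is 19 mm wide at the mouth (a 4 mm high lip), wider behind it and 25 mm deep. Mass about 20 to 45 g.
- spare_roll: A loose spare tape roll lying flat, 76 mm in diameter, 24 mm high, with a 28 mm hole; origin under its centre. Leave alone.
- jar_lid: A loose flat black jar lid, 66 mm in diameter, 14 mm high; origin under its centre. Leave alone.
- marker: A black marker lying on the counter, 133 mm long along its x, 17 mm thick; origin on its underside. Leave alone.
- cucumber: A cucumber lying on the counter, about 207 mm long along its x, 38 mm thick; origin under its centre. Leave alone.
- bottle: A white plastic bottle, 60 mm in diameter, 170 mm high, standing; origin under its centre. Leave alone.
- tray: A black packing tray with two peeled roots, 150 by 210 mm, 45 mm high; origin under its centre. Leave alone.
Not all that is in view belongs to the job. Of the things that look like the cap, take the one that is farthest to the robot's left at the start.

How it is judged:
By the outcome, as a careful person would: the job done as asked, in the order asked, and still so for the second after the job is handed in, while the arm keeps its last pose, push and grip.
It also fails if it takes over 64 s, if anything falls off the work surface, if the arm or the gripper's body presses on something with over 40 N, if the wrist force passes 120 N, or if a joint passes its speed limit or range.

## Working session

There is one attempt and no reset: what is moved stays moved. The work goes in short steps, Python scripts to look and compute and a tool call to move; the robot and the scene stay as the last step left them, time stands still between calls to the robot, and variables do not carry over. Pictures are saved under pics/ and viewed, about 8 in all and at most 12, crops included, and the job is handed in when it is done.

Besides the shell and the picture viewer there is one more tool, called after "Request:" as name(argument=value, ...), one argument or row to a line, values as JSON. step_arm: Moves the arm, as the interface text tells. Its arguments: {"type":"object","properties":{"targets":{"type":"array"}},"required":["targets"]}

```bash
mkdir -p pics; ls; cat > h.py <<'E'
import numpy as np, cv2
from plant import ctrl
def px2w(f,u,v,z=None):
    K,R,t=f["mtx"],f["R"],f["t"]; r=np.linalg.inv(K)@[u,v,1.]
    C=-R.T@t; d=R.T@r
    if z is None:
        p=f["depth"][int(round(v)),int(round(u))]; return C+d*p
    return C+d*(z-C[2])/d[2]
def save(f,n): np.savez(n,**f)
def load(n): return dict(np.load(n))
E
python3 - <<'E'
from h import *
for n in("scene","top"):
    f=ctrl.grab_frame(n); save(f,n+"0.npz"); cv2.imwrite(f"pics/{n}0.png",f["color"])
    print(n,-f["R"].T@f["t"],f["R"])
print(ctrl.observe())
E
```

```text
pics
scene [1.06771418 0.20354513 0.96295652] [[-0.36330597  0.93165724  0.00485475]
 [ 0.79957196  0.31446463 -0.51166071]
 [-0.47821905 -0.18200767 -0.85917388]]
top [0.43120244 0.01516509 1.12900511] [[ 0.02507322 -0.99968362  0.00200084]
 [-0.98959876 -0.02510378 -0.14164777]
 [ 0.14165318  0.00157154 -0.9899151 ]]
{'time_s': 0.1, 'joint_positions': array([ 9.80878579e-01,  2.45757780e-01,  1.55892083e+00,  1.89269982e-05,
        1.33872299e+00, -1.74107010e-01]), 'qd': array([-0.00217816, -0.00257143, -0.00276792,  0.00010875, -0.00015908,
        0.00070173]), 'tau': array([-7.10243348e-04, -4.30673432e+01, -3.27128041e+01, -1.60325303e-04,
        2.85512833e-03,  1.08365771e-05]), 'eef_pos': array([0.26225714, 0.5941779 , 0.23026642]), 'tool_rot': array([-0.6912879 ,  0.69246996, -0.14620041,  0.14571149]), 'ft_force': array([0.17435275, 0.40698747, 0.58651375]), 'moment': array([-0.03486497,  0.03285173,  0.03029965]), 'width': 0.08529757720370386}
```

View pics/top0.png

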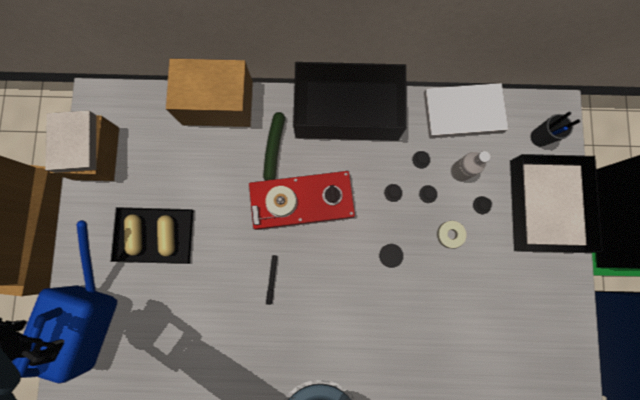

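View pics/scene0.png

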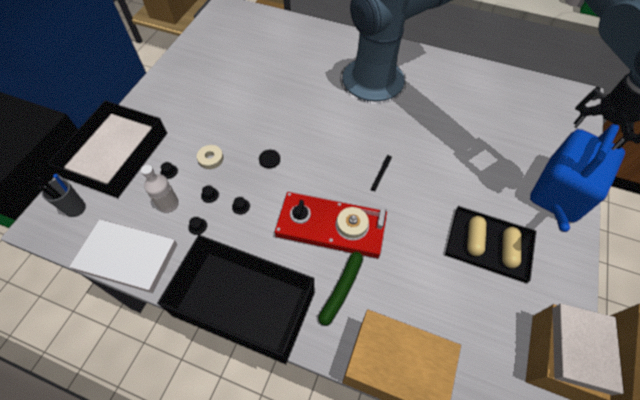

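```bash
python3 - <<'E'
from h import *
a=load("top0.npz")["color"][165:235,240:415]; b=load("scene0.npz")["color"][180:260,195:395]
A=cv2.resize(a,None,fx=4,fy=4,interpolation=cv2.INTER_CUBIC);B=cv2.resize(b,None,fx=4,fy=4,interpolation=cv2.INTER_CUBIC)
im=np.zeros((600,800,3),np.uint8);im[:280,:700]=A;im[280:600,:800]=B
im=np.clip(im.astype(float)*1.6,0,255).astype(np.uint8)
cv2.imwrite("pics/c1.png",im)
E
```

```text
(no output)
```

View pics/c1.png

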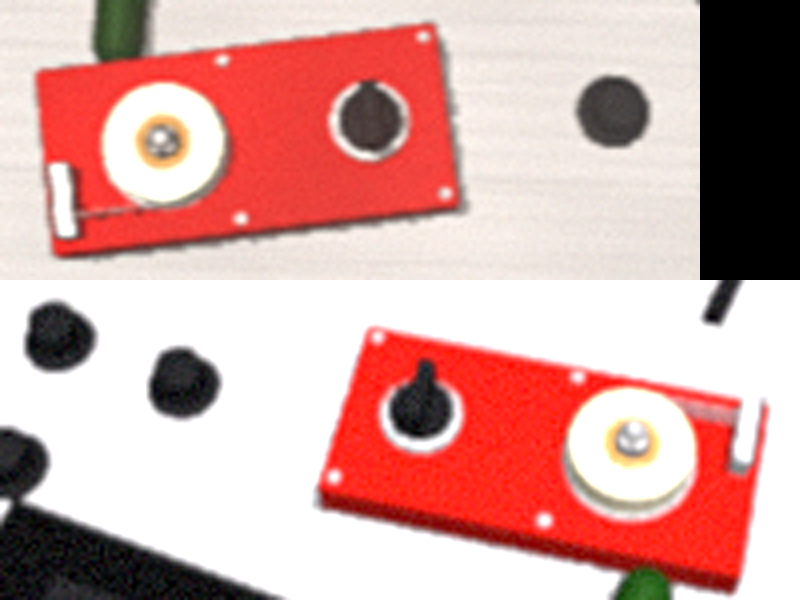

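```bash
python3 - <<'E'
from h import *
fs={n:load(n+"0.npz") for n in("top","scene")}
def P(f):
    v,u=np.mgrid[0:400,0:640]; r=np.stack([u,v,np.ones_like(u)],-1)@np.linalg.inv(f["mtx"]).T
    return (r*f["depth"][...,None]-f["t"])@f["R"]
t=lambda x,y:(240+(x+.5)/4-.5,165+(y+.5)/4-.5)
s=lambda x,y:(195+(x+.5)/4-.5,180+(y-280+.5)/4-.5)
pr=lambda n,p:print(n,np.round(p,4))
T,S=fs["top"],fs["scene"]
c=[px2w(T,*t(*q),.04) for q in((38,72),(436,24),(460,207),(57,256))]
for q in c: pr("corner",q)
pr("mid",np.mean(c,0)); d=(c[0]-c[1])+(c[3]-c[2]); yaw=np.arctan2(d[1],d[0])-np.pi/2; print("yaw",np.degrees(yaw),np.linalg.norm(d)/2,np.linalg.norm(c[0]-c[3]))
m=np.mean(c,0); ey=d/np.linalg.norm(d); pr("pred roll",m+.055*ey); pr("pred knob",m-.085*ey)
pr("rollT",px2w(T,*t(165,142),.065)); pr("tipT",px2w(T,*t(162,139),.086)); pr("tipS",px2w(S,*s(632,438),.086)); pr("rollS",px2w(S,*s(631,449),.065))
pr("capT flange",px2w(T,*t(613,112),.004)); pr("capT top",px2w(T,*t(613,110),.031)); pr("capS top",px2w(S,*s(181,370),.031)); pr("capS fl",px2w(S,*s(184,385),.004))
for n,f in fs.items():
    W=P(f); 
    for nm,cen,r,lo,hi in(("roll",m+.055*ey,.055,.058,.07),("bar",m-.085*ey,.035,.066,.095),("capcrown",px2w(T,*t(613,112),.01),.04,.02,.04),("capall",px2w(T,*t(613,112),.01),.04,.003,.04)):
        k=(np.hypot(W[...,0]-cen[0],W[...,1]-cen[1])<r)&(W[...,2]>lo)&(W[...,2]<hi); Q=W[k]
        if len(Q)<4: print(n,nm,len(Q));continue
        mn,mx=np.percentile(Q,2,0),np.percentile(Q,98,0)
        w,V=np.linalg.eigh(np.cov(Q[:,:2].T)); print(n,nm,len(Q),"c",np.round((mn+mx)/2,4),"ext",np.round(mx-mn,4),"z",np.round(np.median(Q[:,2]),4),"ax",np.degrees(np.arctan2(V[1,1],V[0,1])).round(1),np.sqrt(w).round(4))
# all cap candidates
for q in((393,193),(421,160),(428,194),(482,205),(391,256)): pr("cand",px2w(T,*q,.02))
E
```

```text
corner [0.6373 0.2106 0.04  ]
corner [ 0.6781 -0.0625  0.04  ]
corner [ 0.5514 -0.0807  0.04  ]
corner [0.5112 0.1915 0.04  ]
mid [0.5945 0.0647 0.04  ]
yaw 8.441406883347687 0.2756197359088182 0.12762639700006775
pred roll [0.5864 0.1191 0.04  ]
pred knob [ 0.607  -0.0194  0.04  ]
rollT [0.5873 0.119  0.065 ]
tipT [0.5861 0.119  0.086 ]
tipS [0.5966 0.1198 0.086 ]
rollS [0.5932 0.1198 0.065 ]
capT flange [ 0.6257 -0.1914  0.004 ]
capT top [ 0.6225 -0.1864  0.031 ]
capS top [ 0.6299 -0.1892  0.031 ]
capS fl [ 0.6274 -0.193   0.004 ]
top roll 649 c [0.5864 0.1197 0.0646] ext [0.0729 0.0715 0.0086] z 0.0652 ax -161.5 [0.0205 0.0209]
top bar 81 c [ 0.6076 -0.0178  0.0796] ext [0.0421 0.0139 0.0137] z 0.0825 ax -171.9 [0.0036 0.013 ]
top capcrown 122 c [ 0.626  -0.1913  0.0295] ext [0.0309 0.0296 0.0098] z 0.0308 ax 152.7 [0.0085 0.0088]
top capall 247 c [ 0.6246 -0.1903  0.0186] ext [0.0464 0.0539 0.0309] z 0.0184 ax 79.9 [0.0123 0.0137]
scene roll 659 c [0.587  0.1192 0.0644] ext [0.0771 0.0715 0.0081] z 0.0652 ax 172.1 [0.0206 0.022 ]
scene bar 95 c [ 0.6099 -0.0183  0.0766] ext [0.0422 0.015  0.0201] z 0.0824 ax -172.3 [0.0037 0.0137]
scene capcrown 121 c [ 0.6277 -0.1928  0.0283] ext [0.03   0.0305 0.0124] z 0.0313 ax -148.0 [0.0087 0.0091]
scene capall 252 c [ 0.6286 -0.191   0.0184] ext [0.0507 0.0459 0.0307] z 0.0184 ax 146.9 [0.0112 0.0136]
cand [ 0.6219 -0.1888  0.02  ]
cand [ 0.7185 -0.268   0.02  ]
cand [ 0.6216 -0.2865  0.02  ]
cand [ 0.5944 -0.4363  0.02  ]
cand [ 0.4473 -0.1831  0.02  ]
```

```bash
cat >> h.py <<'E'
from scipy.spatial.transform import Rotation as Ro
def go(x,y,z,yaw=None):
    o=ctrl.observe(); q=o["tool_rot"]; R=Ro.from_quat(q,scalar_first=True); M=R.as_matrix()
    print("t",o["time_s"],"pos",o["eef_pos"].round(4),"F",o["ft_force"].round(1),"M",o["moment"].round(2),"w",o["width"].round(4),"q",o["joint_positions"].round(2))
    cy=np.degrees(np.arctan2(M[1,2],M[0,2])); print("tool z yaw",cy.round(2),"y axis",M[:,1].round(4))
    print("shift mm",(1000*M.T@(np.array([x,y,z])-o["eef_pos"])).round(1))
    if yaw is not None:
        a=(yaw-cy+90)%180-90; Rt=np.zeros((3,3)); t=np.radians(cy+a)
        Rt[:,2]=[np.cos(t),np.sin(t),0]; Rt[:,1]=[0,0,-1]; Rt[:,0]=np.cross(Rt[:,1],Rt[:,2])
        print("rotvec deg",np.degrees(Ro.from_matrix(M.T@Rt).as_rotvec()).round(2))
E
python3 - <<'E'
from h import *
go(.6085,-.0185,.13,98.2)
T=load("top0.npz");S=load("scene0.npz")
for f in(T,S):
  for X in((.587,.119,.086),(.587,.119,.065)):
    p=f["mtx"]@(f["R"]@X+f["t"]); print(p[:2]/p[2])
E
```

```text
Traceback (most recent call last):
  File "h.py", line 14, in go
    print("t",o["time_s"],"pos",o["eef_pos"].round(4),"F",o["ft_force"].round(1),"M",o["moment"].round(2),"w",o["width"].round(4),"q",o["joint_positions"].round(2))
                                                                                                              ^^^^^^^^^^^^^^^^
AttributeError: 'float' object has no attribute 'round'
```

```bash
sed -i 's/o\["width"\].round(4)/round(o["width"],4)/' h.py
python3 - <<'E'
from h import *
go(.6085,-.0185,.13,98.2)
T=load("top0.npz");S=load("scene0.npz")
for f in(T,S):
  for X in((.587,.119,.086),(.587,.119,.065)):
    p=f["mtx"]@(f["R"]@X+f["t"]); print(p[:2]/p[2])
E
```

```text
t 0.1 pos [0.2623 0.5942 0.2303] F [0.2 0.4 0.6] M [-0.03  0.03  0.03] w 0.0853 q [ 0.98  0.25  1.56  0.    1.34 -0.17]
tool z yaw 66.18 y axis [-0.001  -0.0015 -1.    ]
shift mm [ 564.3  100.8 -420.4]
rotvec deg [  0.09 -32.02  -0.05]
[280.14058804 199.04405263]
[280.87746527 200.22455965]
[353.5494994  215.88458657]
[352.86533137 219.80268941]
```

Request:
step_arm(
  targets=[
    {"x":0.031,"z":-0.023,"fingers":50},
    {"x":0.031,"z":-0.023,"fingers":50},
    {"x":0.031,"z":-0.023,"fingers":50},
    {"x":0.031,"z":-0.023,"fingers":50},
    {"x":0.031,"z":-0.023,"fingers":50},
    {"x":0.031,"z":-0.023,"fingers":50},
    {"x":0.031,"z":-0.023,"fingers":50},
    {"x":0.031,"z":-0.023,"fingers":50},
    {"x":0.031,"z":-0.023,"fingers":50},
    {"x":0.031,"z":-0.023,"fingers":50},
  ],
)

```text
validation failed for argument at $.ta...
```

Request:
step_arm(
  targets=[
    {"x":0.031,"z":-0.023,"fingers":50},
    {"x":0.031,"z":-0.023,"fingers":50},
    {"x":0.031,"z":-0.023,"fingers":50},
    {"x":0.031,"z":-0.023,"fingers":50},
    {"x":0.031,"z":-0.023,"fingers":50},
    {"x":0.031,"z":-0.023,"fingers":50},
    {"ry":-8,"fingers":50},
    {"ry":-8,"fingers":50},
    {"ry":-8,"fingers":50},
    {"ry":-8,"fingers":50},
  ],
)

```text
validation failed for argument at $.ta...
```

```bash
python3 -c "
from h import *
go(.6085,-.0185,.063,98.2)"
```

```text
t 0.1 pos [0.2623 0.5942 0.2303] F [0.2 0.4 0.6] M [-0.03  0.03  0.03] w 0.0853 q [ 0.98  0.25  1.56  0.    1.34 -0.17]
tool z yaw 66.18 y axis [-0.001  -0.0015 -1.    ]
shift mm [ 564.3  167.8 -420.3]
rotvec deg [  0.09 -32.02  -0.05]
```

Request:
step_arm(
  targets=[
    {"x":0.031,"y":0,"z":-0.023,"rx":0,"ry":0,"rz":0,"fingers":50},
    {"x":0.031,"y":0,"z":-0.023,"rx":0,"ry":0,"rz":0,"fingers":50},
    {"x":0.031,"y":0,"z":-0.023,"rx":0,"ry":0,"rz":0,"fingers":50},
    {"x":0.031,"y":0,"z":-0.023,"rx":0,"ry":0,"rz":0,"fingers":50},
    {"x":0.031,"y":0,"z":-0.023,"rx":0,"ry":0,"rz":0,"fingers":50},
    {"x":0.031,"y":0,"z":-0.023,"rx":0,"ry":0,"rz":0,"fingers":50},
    {"x":0.031,"y":0,"z":-0.023,"rx":0,"ry":0,"rz":0,"fingers":50},
    {"x":0.031,"y":0,"z":-0.023,"rx":0,"ry":0,"rz":0,"fingers":50},
    {"x":0.031,"y":0,"z":-0.023,"rx":0,"ry":0,"rz":0,"fingers":50},
    {"x":0.031,"y":0,"z":-0.023,"rx":0,"ry":0,"rz":0,"fingers":50},
  ],
)

```text
time_s: 1.1
eef_pos: [0.4535, 0.2575, 0.2309]
tool_rot: [-0.692, 0.692, -0.146, 0.146]
ft_force: [-0.6, 0.2, -0.1]
width: 0.0429
```

Request:
step_arm(
  targets=[
    {"x":0.032,"y":0,"z":-0.024,"rx":0,"ry":0,"rz":0,"fingers":50},
    {"x":0.032,"y":0,"z":-0.024,"rx":0,"ry":0,"rz":0,"fingers":50},
    {"x":0.032,"y":0,"z":-0.024,"rx":0,"ry":0,"rz":0,"fingers":50},
    {"x":0.032,"y":0,"z":-0.024,"rx":0,"ry":0,"rz":0,"fingers":50},
    {"x":0.032,"y":0,"z":-0.024,"rx":0,"ry":-8,"rz":0,"fingers":50},
    {"x":0.032,"y":0.01,"z":-0.024,"rx":0,"ry":-8,"rz":0,"fingers":50},
    {"x":0.03,"y":0.03,"z":-0.02,"rx":0,"ry":-8,"rz":0,"fingers":50},
    {"x":0,"y":0.03,"z":0,"rx":0,"ry":-8,"rz":0,"fingers":50},
    {"x":0,"y":0.03,"z":0,"rx":0,"ry":0,"rz":0,"fingers":50},
    {"x":0,"y":0,"z":0,"rx":0,"ry":0,"rz":0,"fingers":50},
  ],
)

```text
time_s: 2.1
eef_pos: [0.5986, 0.0291, 0.1257]
tool_rot: [0.706, -0.705, -0.046, 0.054]
ft_force: [-0.8, 0.4, -0.1]
width: 0.0427
```

```bash
python3 -c "
from h import *
go(.6085,-.0185,.063,98.2)"
```

```text
t 2.1 pos [0.5986 0.0291 0.1257] F [-0.8  0.4 -0.1] M [0.07 0.04 0.03] w 0.0427 q [-0.14  0.25  1.76 -0.    1.15 -1.85]
tool z yaw 98.13 y axis [-0.0107  0.0015 -0.9999]
shift mm [  3.7  62.6 -48.7]
rotvec deg [-0.17 -0.07 -0.59]
```

Request:
step_arm(
  targets=[
    {"x":0.004,"y":0,"z":-0.024,"rx":0,"ry":0,"rz":0,"fingers":50},
    {"x":0,"y":0,"z":-0.024,"rx":0,"ry":0,"rz":-0.5,"fingers":50},
    {"x":0,"y":0,"z":0,"rx":0,"ry":0,"rz":0,"fingers":50},
    {"x":0,"y":0,"z":0,"rx":0,"ry":0,"rz":0,"fingers":50},
    {"x":0,"y":0,"z":0,"rx":0,"ry":0,"rz":0,"fingers":50},
  ],
)

```text
time_s: 2.6
eef_pos: [0.6132, -0.0173, 0.1321]
tool_rot: [0.706, -0.705, -0.054, 0.047]
ft_force: [1.6, -0.6, -0.1]
width: 0.0427
```

```bash
python3 -c "
from h import *
go(.6085,-.0185,.063,98.2)
f=ctrl.grab_frame('scene');save(f,'s1.npz')
cv2.imwrite('pics/s1.png',cv2.resize(f['color'][120:260,260:420],None,fx=4,fy=4,interpolation=2))"
```

```text
t 2.6 pos [ 0.6132 -0.0173  0.1321] F [ 1.6 -0.6 -0.1] M [ 0.02 -0.03  0.02] w 0.0427 q [-0.21  0.26  1.73  0.    1.14 -1.93]
tool z yaw 98.21 y axis [ 0.0094  0.0013 -1.    ]
shift mm [-5.5 69.  -0.5]
rotvec deg [0.   0.01 0.54]
```

View pics/s1.png

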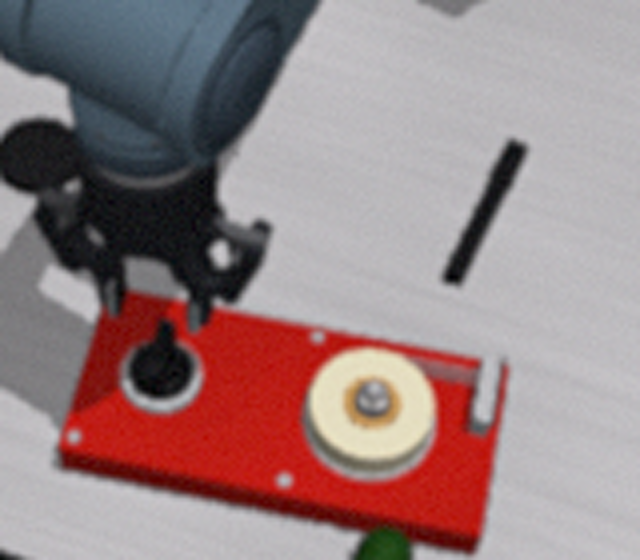

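Request:
step_arm(
  targets=[
    {"x":-0.005,"y":0.02,"z":0,"rx":0,"ry":0,"rz":0.5,"fingers":50},
    {"x":0,"y":0.02,"z":0,"rx":0,"ry":0,"rz":0,"fingers":50},
    {"x":0,"y":0.015,"z":0,"rx":0,"ry":0,"rz":0,"fingers":50},
    {"x":0,"y":0.008,"z":0,"rx":0,"ry":0,"rz":0,"fingers":50},
    {"x":0,"y":0.004,"z":0,"rx":0,"ry":0,"rz":0,"fingers":50},
    {"x":0,"y":0,"z":0,"rx":0,"ry":0,"rz":0,"fingers":50},
    {"x":0,"y":0,"z":0,"rx":0,"ry":0,"rz":0,"fingers":50},
  ],
)

```text
time_s: 3.35
eef_pos: [0.609, -0.0188, 0.0649]
tool_rot: [-0.705, 0.705, 0.051, -0.05]
ft_force: [-0.5, -0.3, -1.2]
width: 0.0424
```

```bash
python3 -c "
from h import *
go(.6085,-.0185,.063,98.2)"
```

```text
t 3.35 pos [ 0.609  -0.0188  0.0649] F [-0.5 -0.3 -1.2] M [0.01 0.01 0.03] w 0.0424 q [-0.22  0.35  1.76  0.    1.03 -1.93]
tool z yaw 98.18 y axis [ 1.3e-03 -3.0e-04 -1.0e+00]
shift mm [-0.4  1.9  0.4]
rotvec deg [ 0.03 -0.02  0.07]
```

Close on the bar.

Request:
step_arm(
  targets=[
    {"x":0,"y":0,"z":0,"rx":0,"ry":0,"rz":0,"fingers":0},
    {"x":0,"y":0,"z":0,"rx":0,"ry":0,"rz":0,"fingers":0},
    {"x":0,"y":0,"z":0,"rx":0,"ry":0,"rz":0,"fingers":0},
    {"x":0,"y":0,"z":0,"rx":0,"ry":0,"rz":0,"fingers":0},
    {"x":0,"y":0,"z":0,"rx":0,"ry":0,"rz":0,"fingers":0},
    {"x":0,"y":0,"z":0,"rx":0,"ry":0,"rz":0,"fingers":0},
  ],
)

```text
time_s: 3.95
eef_pos: [0.6091, -0.0196, 0.0653]
tool_rot: [-0.705, 0.706, 0.051, -0.05]
ft_force: [-1.7, -5.8, 6.1]
width: 0.0104
```

Request:
step_arm(
  targets=[
    {"x":0,"y":0,"z":0,"rx":0,"ry":6,"rz":0,"fingers":0},
    {"x":0,"y":0,"z":0,"rx":0,"ry":6,"rz":0,"fingers":0},
    {"x":0,"y":0,"z":0,"rx":0,"ry":6,"rz":0,"fingers":0},
    {"x":0,"y":0,"z":0,"rx":0,"ry":6,"rz":0,"fingers":0},
    {"x":0,"y":0,"z":0,"rx":0,"ry":6,"rz":0,"fingers":0},
    {"x":0,"y":0,"z":0,"rx":0,"ry":6,"rz":0,"fingers":0},
    {"x":0,"y":0,"z":0,"rx":0,"ry":6,"rz":0,"fingers":0},
    {"x":0,"y":0,"z":0,"rx":0,"ry":6,"rz":0,"fingers":0},
    {"x":0,"y":0,"z":0,"rx":0,"ry":6,"rz":0,"fingers":0},
    {"x":0,"y":0,"z":0,"rx":0,"ry":6,"rz":0,"fingers":0},
  ],
)

```text
time_s: 4.95
eef_pos: [0.6088, -0.0204, 0.0653]
tool_rot: [-0.635, 0.636, -0.309, 0.311]
ft_force: [-3.3, -8.5, 7.2]
width: 0.0106
```

```bash
python3 -c "
from h import *
go(.6085,-.0185,.063,98.2-68.75)"
```

```text
t 4.95 pos [ 0.6088 -0.0204  0.0653] F [-3.3 -8.5  7.2] M [-1.28  0.52  0.16] w 0.0106 q [-0.22  0.35  1.76 -0.    1.03 -0.88]
tool z yaw 37.98 y axis [ 6.0e-04 -3.2e-03 -1.0e+00]
shift mm [-1.7  2.2  0.9]
rotvec deg [0.07 8.53 0.17]
```

Request:
step_arm(
  targets=[
    {"x":0,"y":0,"z":0,"rx":0,"ry":3,"rz":0,"fingers":0},
    {"x":0,"y":0,"z":0,"rx":0,"ry":3,"rz":0,"fingers":0},
    {"x":0,"y":0,"z":0,"rx":0,"ry":3,"rz":0,"fingers":0},
    {"x":0,"y":0,"z":0,"rx":0,"ry":2,"rz":0,"fingers":0},
    {"x":0,"y":0,"z":0,"rx":0,"ry":2,"rz":0,"fingers":0},
    {"x":0,"y":0,"z":0,"rx":0,"ry":0,"rz":0,"fingers":0},
  ],
)

```text
time_s: 5.55
eef_pos: [0.6087, -0.0205, 0.0653]
tool_rot: [-0.597, 0.599, -0.376, 0.378]
ft_force: [-3.9, -7.5, 7.3]
width: 0.0109
```

```bash
python3 -c "
from h import *
go(.6085,-.0185,.063,98.2-68.75)"
```

```text
t 5.55 pos [ 0.6087 -0.0205  0.0653] F [-3.9 -7.5  7.3] M [-1.36  0.46  1.64] w 0.0109 q [-0.22  0.35  1.76 -0.01  1.03 -0.66]
tool z yaw 25.51 y axis [ 2.0e-04 -4.9e-03 -1.0e+00]
shift mm [-1.9  2.3  0.7]
rotvec deg [ 0.12 -3.94  0.25]
```

Request:
step_arm(
  targets=[
    {"x":0,"y":0,"z":0,"rx":0,"ry":0,"rz":0,"fingers":100},
    {"x":0,"y":0,"z":0,"rx":0,"ry":0,"rz":0,"fingers":100},
    {"x":0,"y":0,"z":0,"rx":0,"ry":0,"rz":0,"fingers":100},
    {"x":0,"y":0,"z":0,"rx":0,"ry":0,"rz":0,"fingers":100},
    {"x":0,"y":0,"z":0,"rx":0,"ry":0,"rz":0,"fingers":100},
    {"x":0,"y":-0.02,"z":0,"rx":0,"ry":0,"rz":0,"fingers":100},
    {"x":0,"y":-0.03,"z":0,"rx":0,"ry":0,"rz":0,"fingers":100},
    {"x":0,"y":-0.03,"z":0,"rx":0,"ry":0,"rz":0,"fingers":100},
    {"x":0,"y":0,"z":0,"rx":0,"ry":0,"rz":0,"fingers":100},
    {"x":0,"y":0,"z":0,"rx":0,"ry":0,"rz":0,"fingers":100},
  ],
)

```text
time_s: 6.55
eef_pos: [0.6088, -0.0187, 0.1449]
tool_rot: [0.597, -0.597, 0.379, -0.379]
ft_force: [-0.4, 0.4, -0.5]
width: 0.0855
```

```bash
python3 -c "
from h import *
go(.627,-.192,.13,0)
f=ctrl.grab_frame('scene');save(f,'s2.npz')
cv2.imwrite('pics/s2.png',cv2.resize(f['color'][120:260,200:400],None,fx=4,fy=4,interpolation=2))"
```

```text
t 6.55 pos [ 0.6088 -0.0187  0.1449] F [-0.4  0.4 -0.5] M [-0.03  0.04 -0.08] w 0.0855 q [-0.22  0.24  1.73  0.    1.17 -0.66]
tool z yaw 25.18 y axis [ 1.5e-03 -2.0e-04 -1.0e+00]
shift mm [164.6  14.9 -57.2]
rotvec deg [-0.08 25.18  0.03]
```

View pics/s2.png

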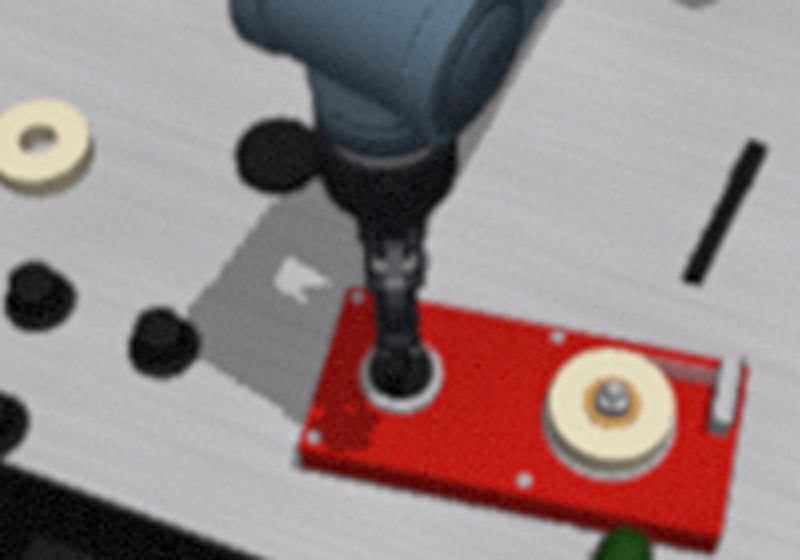

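Request:
step_arm(
  targets=[
    {"x":0.033,"y":0,"z":-0.011,"rx":0,"ry":0,"rz":0,"fingers":75},
    {"x":0.033,"y":0,"z":-0.011,"rx":0,"ry":0,"rz":0,"fingers":75},
    {"x":0.033,"y":0,"z":-0.011,"rx":0,"ry":0,"rz":0,"fingers":75},
    {"x":0.033,"y":0,"z":-0.012,"rx":0,"ry":0,"rz":0,"fingers":75},
    {"x":0.033,"y":0,"z":-0.012,"rx":0,"ry":0,"rz":0,"fingers":75},
    {"x":0,"y":0.02,"z":0,"rx":0,"ry":0,"rz":0,"fingers":75},
    {"x":0,"y":0.02,"z":0,"rx":0,"ry":0,"rz":0,"fingers":75},
    {"x":0,"y":0.02,"z":0,"rx":0,"ry":0,"rz":0,"fingers":75},
    {"x":0,"y":0,"z":0,"rx":0,"ry":0,"rz":0,"fingers":75},
    {"x":0,"y":0,"z":0,"rx":0,"ry":0,"rz":0,"fingers":75},
  ],
)

```text
time_s: 7.6
eef_pos: [0.6262, -0.1918, 0.0829]
tool_rot: [-0.597, 0.597, -0.38, 0.378]
ft_force: [-0.4, -1.6, 0.7]
width: 0.0638
```

```bash
python3 -c "
from h import *
go(.627,-.192,.008)
f=ctrl.grab_frame('scene');save(f,'s3.npz')
cv2.imwrite('pics/s3.png',cv2.resize(f['color'][120:260,200:400],None,fx=4,fy=4,interpolation=2))"
```

```text
t 7.6 pos [ 0.6262 -0.1918  0.0829] F [-0.4 -1.6  0.7] M [ 0.01 -0.03  0.01] w 0.0638 q [-0.47  0.42  1.63  0.    1.1  -0.91]
tool z yaw 25.18 y axis [-0.0025  0.0013 -1.    ]
shift mm [ 0.7 74.9  0.8]
```

View pics/s3.png

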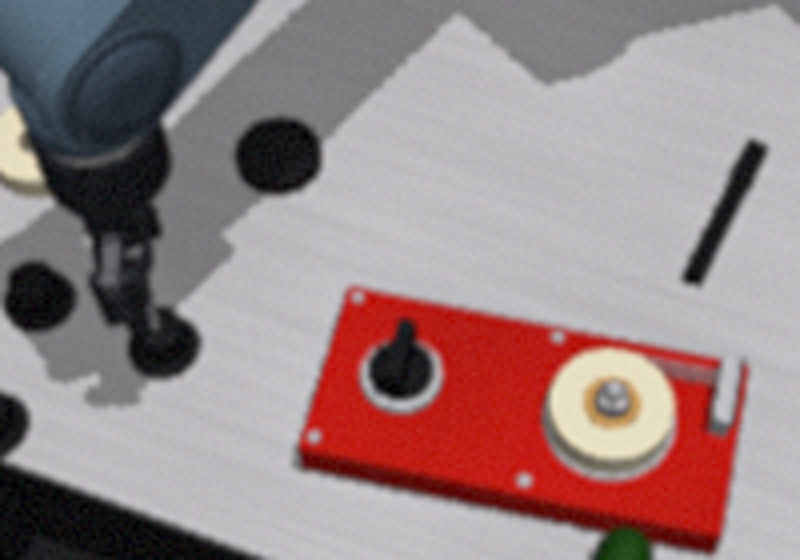

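The knob bar is back at rest (bar at about (405,340)), and the gripper is over the cap at about (163,343). I'll descend now.

Request:
step_arm(
  targets=[
    {"x":0.0005,"y":0.025,"z":0.0005,"rx":0,"ry":0,"rz":0,"fingers":75},
    {"x":0,"y":0.025,"z":0,"rx":0,"ry":0,"rz":0,"fingers":75},
    {"x":0,"y":0.015,"z":0,"rx":0,"ry":0,"rz":0,"fingers":75},
    {"x":0,"y":0.01,"z":0,"rx":0,"ry":0,"rz":0,"fingers":75},
    {"x":0,"y":0,"z":0,"rx":0,"ry":0,"rz":0,"fingers":75},
    {"x":0,"y":0,"z":0,"rx":0,"ry":0,"rz":0,"fingers":75},
    {"x":0,"y":0,"z":0,"rx":0,"ry":0,"rz":0,"fingers":75},
  ],
)

```text
time_s: 8.35
eef_pos: [0.6287, -0.193, 0.0108]
tool_rot: [0.597, -0.597, 0.378, -0.38]
ft_force: [-0.9, -0.1, 0.1]
width: 0.064
```

```bash
python3 -c "
from h import *
go(.627,-.192,.008)"
```

```text
t 8.35 pos [ 0.6287 -0.193   0.0108] F [-0.9 -0.1  0.1] M [ 0.07 -0.04  0.01] w 0.064 q [-0.47  0.53  1.63 -0.    0.98 -0.91]
tool z yaw 25.18 y axis [ 0.0023 -0.0012 -1.    ]
shift mm [-1.7  2.8 -1.1]
```

Request:
step_arm(
  targets=[
    {"x":0,"y":0.001,"z":0,"rx":0,"ry":0,"rz":0,"fingers":75},
    {"x":0,"y":0,"z":0,"rx":0,"ry":0,"rz":0,"fingers":0},
    {"x":0,"y":0,"z":0,"rx":0,"ry":0,"rz":0,"fingers":0},
    {"x":0,"y":0,"z":0,"rx":0,"ry":0,"rz":0,"fingers":0},
    {"x":0,"y":0,"z":0,"rx":0,"ry":0,"rz":0,"fingers":0},
    {"x":0,"y":0,"z":0,"rx":0,"ry":0,"rz":0,"fingers":0},
    {"x":0,"y":0,"z":0,"rx":0,"ry":0,"rz":0,"fingers":0},
  ],
)

```text
time_s: 9.05
eef_pos: [0.6281, -0.1928, 0.0089]
tool_rot: [0.597, -0.597, 0.379, -0.379]
ft_force: [-0.6, 1.3, 4.6]
width: 0.0323
```

```bash
python3 -c "
from h import *
go(.627,-.192,.15)"
```

```text
t 9.05 pos [ 0.6281 -0.1928  0.0089] F [-0.6  1.3  4.6] M [ 0.04  0.04 -0.03] w 0.0323 q [-0.47  0.53  1.63  0.    0.98 -0.91]
tool z yaw 25.17 y axis [ 1.e-03 -5.e-04 -1.e+00]
shift mm [  -1.1 -141.1   -0.6]
```

Request:
step_arm(
  targets=[
    {"x":0,"y":-0.02,"z":0,"rx":0,"ry":0,"rz":0,"fingers":0},
    {"x":0,"y":-0.03,"z":0,"rx":0,"ry":0,"rz":0,"fingers":0},
    {"x":0,"y":-0.035,"z":0,"rx":0,"ry":0,"rz":0,"fingers":0},
    {"x":0,"y":-0.035,"z":0,"rx":0,"ry":0,"rz":0,"fingers":0},
    {"x":0,"y":-0.02,"z":0,"rx":0,"ry":0,"rz":0,"fingers":0},
    {"x":0,"y":0,"z":0,"rx":0,"ry":0,"rz":0,"fingers":0},
    {"x":0,"y":0,"z":0,"rx":0,"ry":0,"rz":0,"fingers":0},
  ],
)

```text
time_s: 9.75
eef_pos: [0.627, -0.1922, 0.147]
tool_rot: [-0.597, 0.597, -0.38, 0.378]
ft_force: [0.5, 0.7, -1.0]
width: 0.0323
```

```bash
python3 -c "
from h import *
go(.587,.119,.15)"
```

```text
t 9.75 pos [ 0.627  -0.1922  0.147 ] F [ 0.5  0.7 -1. ] M [ 0.01  0.   -0.03] w 0.0323 q [-0.47  0.34  1.6  -0.    1.2  -0.91]
tool z yaw 25.18 y axis [-1.4e-03  7.0e-04 -1.0e+00]
shift mm [-298.7   -2.7   96.2]
```

Request:
step_arm(
  targets=[
    {"x":-0.02,"y":0,"z":0.006,"rx":0,"ry":0,"rz":0,"fingers":0},
    {"x":-0.035,"y":0,"z":0.012,"rx":0,"ry":0,"rz":0,"fingers":0},
    {"x":-0.04,"y":0,"z":0.013,"rx":0,"ry":0,"rz":0,"fingers":0},
    {"x":-0.04,"y":0,"z":0.013,"rx":0,"ry":0,"rz":0,"fingers":0},
    {"x":-0.04,"y":0,"z":0.013,"rx":0,"ry":0,"rz":0,"fingers":0},
    {"x":-0.04,"y":0,"z":0.013,"rx":0,"ry":0,"rz":0,"fingers":0},
    {"x":-0.04,"y":0,"z":0.013,"rx":0,"ry":0,"rz":0,"fingers":0},
    {"x":-0.03,"y":0,"z":0.01,"rx":0,"ry":0,"rz":0,"fingers":0},
    {"x":-0.014,"y":0,"z":0.003,"rx":0,"ry":0,"rz":0,"fingers":0},
    {"x":0,"y":0.01,"z":0,"rx":0,"ry":0,"rz":0,"fingers":0},
  ],
)

```text
time_s: 10.75
eef_pos: [0.5866, 0.1209, 0.1377]
tool_rot: [0.598, -0.598, 0.378, -0.378]
ft_force: [-0.1, -0.0, 0.2]
width: 0.0327
```

Request:
step_arm(
  targets=[
    {"x":0,"y":0.01,"z":0,"rx":0,"ry":0,"rz":0,"fingers":0},
    {"x":0,"y":0,"z":0,"rx":0,"ry":0,"rz":0,"fingers":0},
    {"x":0,"y":0,"z":0,"rx":0,"ry":0,"rz":0,"fingers":0},
    {"x":0,"y":0,"z":0,"rx":0,"ry":0,"rz":0,"fingers":0},
  ],
)

```text
time_s: 11.15
eef_pos: [0.5877, 0.1179, 0.1283]
tool_rot: [0.597, -0.597, 0.379, -0.38]
ft_force: [-0.3, 0.7, 0.6]
width: 0.0325
```

```bash
python3 - <<'E'
from h import *
go(.587,.119,.105)
ims=[]
for n in("scene","top"):
    f=ctrl.grab_frame(n);save(f,n[0]+'4.npz')
    K,R,t=f["mtx"],f["R"],f["t"]
    for X in((.587,.119,.086),(.587,.119,.065)):
        p=K@(R@X+t); print(n,p[:2]/p[2])
    p=p[:2]/p[2]; u,v=int(p[0])-50,int(p[1])-50
    print(n,"crop origin",u,v); ims.append(cv2.resize(f['color'][v:v+75,u:u+100],None,fx=4,fy=4,interpolation=2))
im=np.clip(np.hstack(ims)*1.5,0,255).astype(np.uint8);cv2.imwrite('pics/s4.png',im)
E
```

```text
t 11.15 pos [0.5877 0.1179 0.1283] F [-0.3  0.7  0.6] M [ 0.07  0.   -0.01] w 0.0325 q [ 0.01  0.24  1.76 -0.    1.14 -0.43]
tool z yaw 25.09 y axis [ 2.e-04 -1.e-04 -1.e+00]
shift mm [-1.3 23.3 -0.2]
scene [353.5494994  215.88458657]
scene [352.86533137 219.80268941]
scene crop origin 302 169
top [280.14058804 199.04405263]
top [280.87746527 200.22455965]
top crop origin 230 150
```

View pics/s4.png

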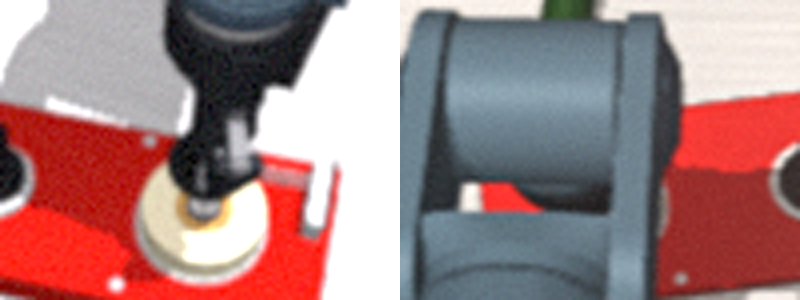

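```bash
cat >> h.py <<'E'
def P(f):
    v,u=np.mgrid[0:400,0:640]; r=np.stack([u,v,np.ones_like(u)],-1)@np.linalg.inv(f["mtx"]).T
    return (r*f["depth"][...,None]-f["t"])@f["R"]
def ext(f,lo,hi,c=(.587,.119),r=.04):
    W=P(f);k=(np.hypot(W[...,0]-c[0],W[...,1]-c[1])<r)&(W[...,2]>lo)&(W[...,2]<hi);return W[k],np.argwhere(k)
E
python3 - <<'E'
from h import *
for n in("s2","s3","top0"):
    Q,_=ext(load(n+".npz"),.072,.095,r=.02); print(n,len(Q),Q.mean(0).round(4),Q.min(0).round(4),Q.max(0).round(4))
    Q,_=ext(load(n+".npz"),.062,.068,r=.05); c,rad=cv2.minEnclosingCircle(Q[:,:2].astype(np.float32)*1000); print("roll",np.round(c,1),round(rad,1))
f=load("s4.npz")
for lo in np.arange(.112,.135,.003):
    Q,k=ext(f,lo,lo+.003); 
    if len(Q): print(lo.round(3),len(Q),Q.mean(0).round(4),Q.min(0).round(4),Q.max(0).round(4))
# stud tip and flange edge prediction
for X in((.5877,.1179,.1194),):
  for a in np.arange(0,360,90):
    p=f["mtx"]@(f["R"]@(np.array(X)+.026*np.array([np.cos(np.radians(a)),np.sin(np.radians(a)),0]))+f["t"]); print(a,((p[:2]/p[2]-[302,169])*4).round())
E
```

```text
s2 48 [0.5908 0.1194 0.0805] [0.5805 0.1095 0.0728] [0.5972 0.1284 0.0883]
roll [583.8 121.6] 45.1
s3 47 [0.5908 0.1193 0.0808] [0.5816 0.11   0.073 ] [0.5973 0.1284 0.088 ]
roll [583.3 121.8] 44.8
top0 44 [0.5864 0.1189 0.0812] [0.5781 0.1097 0.0726] [0.5967 0.1287 0.0915]
roll [584. 121.] 42.6
0.118 9 [0.6044 0.1124 0.1203] [0.5928 0.0935 0.119 ] [0.6129 0.1362 0.121 ]
0.121 48 [0.6015 0.1117 0.1229] [0.5756 0.0927 0.1213] [0.614  0.1408 0.124 ]
0.124 29 [0.6011 0.1067 0.1251] [0.5846 0.0923 0.124 ] [0.6135 0.1359 0.1265]
0.127 4 [0.5954 0.1045 0.1282] [0.5851 0.0952 0.1272] [0.6055 0.1149 0.1293]
0.13 3 [0.6046 0.1119 0.1308] [0.6009 0.1056 0.1301] [0.6104 0.1214 0.1319]
0.133 5 [0.6021 0.1088 0.1345] [0.5987 0.1045 0.1333] [0.6051 0.1145 0.1357]
0 [195. 197.]
90 [249. 175.]
180 [222. 128.]
270 [169. 148.]
```

Request:
step_arm(
  targets=[
    {"x":-0.0005,"y":0.01,"z":0,"rx":0,"ry":0,"rz":0,"fingers":0},
    {"x":0,"y":0.01,"z":0,"rx":0,"ry":0,"rz":0,"fingers":0},
    {"x":0,"y":0.008,"z":0,"rx":0,"ry":0,"rz":0,"fingers":0},
    {"x":0,"y":0.005,"z":0,"rx":0,"ry":0,"rz":0,"fingers":0},
    {"x":0,"y":0.002,"z":0,"rx":0,"ry":0,"rz":0,"fingers":0},
    {"x":0,"y":0,"z":0,"rx":0,"ry":0,"rz":0,"fingers":0},
    {"x":0,"y":0,"z":0,"rx":0,"ry":0,"rz":0,"fingers":0},
  ],
)

```text
time_s: 11.95
eef_pos: [0.5874, 0.1194, 0.0935]
tool_rot: [0.597, -0.597, 0.379, -0.379]
ft_force: [-0.2, -0.0, -0.1]
width: 0.0324
```

```bash
python3 -c "
from h import *
go(.5875,.1187,.0739)"
```

```text
t 11.95 pos [0.5874 0.1194 0.0935] F [-0.2 -0.  -0.1] M [ 0.01 -0.    0.04] w 0.0324 q [ 0.01  0.29  1.78 -0.    1.08 -0.43]
tool z yaw 25.18 y axis [ 6.e-04 -0.e+00 -1.e+00]
shift mm [ 0.6 19.6 -0.2]
```

Request:
step_arm(
  targets=[
    {"x":0,"y":0.003,"z":0,"rx":0,"ry":0,"rz":0,"fingers":0},
    {"x":0,"y":0.003,"z":0,"rx":0,"ry":0,"rz":0,"fingers":0},
    {"x":0,"y":0.002,"z":0,"rx":0,"ry":0,"rz":0,"fingers":0},
    {"x":0,"y":0,"z":0,"rx":0,"ry":0,"rz":0,"fingers":0},
  ],
)

```text
time_s: 12.35
eef_pos: [0.5873, 0.1193, 0.0854]
tool_rot: [-0.597, 0.597, -0.379, 0.379]
ft_force: [-0.6, -0.9, 1.4]
width: 0.0322
```

Request:
step_arm(
  targets=[
    {"x":0,"y":0.002,"z":0,"rx":0,"ry":0,"rz":0,"fingers":0},
    {"x":0,"y":0,"z":0,"rx":0,"ry":0,"rz":0,"fingers":0},
  ],
)

```text
time_s: 12.55
eef_pos: [0.5875, 0.1192, 0.0846]
tool_rot: [-0.597, 0.597, -0.379, 0.379]
ft_force: [-3.6, -0.6, 8.8]
width: 0.0325
```

Request:
step_arm(
  targets=[
    {"x":0,"y":0.002,"z":0,"rx":0,"ry":0,"rz":0,"fingers":0},
    {"x":0,"y":0,"z":0,"rx":0,"ry":0,"rz":0,"fingers":0},
  ],
)

```text
time_s: 12.75
eef_pos: [0.5881, 0.1193, 0.0833]
tool_rot: [0.597, -0.597, 0.378, -0.38]
ft_force: [-2.4, 0.0, 9.0]
width: 0.0324
```

Request:
step_arm(
  targets=[
    {"x":0,"y":0.002,"z":0,"rx":0,"ry":0,"rz":0,"fingers":0},
    {"x":0,"y":0,"z":0,"rx":0,"ry":0,"rz":0,"fingers":0},
  ],
)

```text
time_s: 12.95
eef_pos: [0.5877, 0.1193, 0.0802]
tool_rot: [0.597, -0.597, 0.379, -0.379]
ft_force: [-0.8, -0.2, 3.5]
width: 0.0322
```

Request:
step_arm(
  targets=[
    {"x":0,"y":0.002,"z":0,"rx":0,"ry":0,"rz":0,"fingers":0},
    {"x":0,"y":0,"z":0,"rx":0,"ry":0,"rz":0,"fingers":0},
  ],
)

```text
time_s: 13.15
eef_pos: [0.5871, 0.1192, 0.076]
tool_rot: [0.597, -0.597, 0.379, -0.379]
ft_force: [5.2, -0.8, -7.5]
width: 0.0324
```

Request:
step_arm(
  targets=[
    {"x":0,"y":0.002,"z":0,"rx":0,"ry":0,"rz":0,"fingers":0},
    {"x":0,"y":0,"z":0,"rx":0,"ry":0,"rz":0,"fingers":0},
  ],
)

```text
time_s: 13.35
eef_pos: [0.5864, 0.1194, 0.0744]
tool_rot: [-0.597, 0.597, -0.38, 0.378]
ft_force: [-0.5, 0.5, -1.4]
width: 0.0325
```

Request:
step_arm(
  targets=[
    {"x":0,"y":0.002,"z":0,"rx":0,"ry":0,"rz":0,"fingers":0},
    {"x":0,"y":0,"z":0,"rx":0,"ry":0,"rz":0,"fingers":0},
  ],
)

```text
time_s: 13.55
eef_pos: [0.5871, 0.1194, 0.0739]
tool_rot: [-0.597, 0.597, -0.379, 0.379]
ft_force: [-2.9, -0.3, 3.8]
width: 0.0323
```

Force dropped and the cap was drawn down, so that was the click. Now the firm press.

Request:
step_arm(
  targets=[
    {"x":0,"y":0.002,"z":0,"rx":0,"ry":0,"rz":0,"fingers":0},
    {"x":0,"y":0,"z":0,"rx":0,"ry":0,"rz":0,"fingers":0},
    {"x":0,"y":0,"z":0,"rx":0,"ry":0,"rz":0,"fingers":0},
  ],
)

```text
time_s: 13.85
eef_pos: [0.5873, 0.1195, 0.0738]
tool_rot: [-0.597, 0.597, -0.379, 0.379]
ft_force: [-8.2, -0.9, 16.9]
width: 0.0327
```

Request:
step_arm(
  targets=[
    {"x":0,"y":0.002,"z":0,"rx":0,"ry":0,"rz":0,"fingers":0},
    {"x":0,"y":0,"z":0,"rx":0,"ry":0,"rz":0,"fingers":0},
    {"x":0,"y":0,"z":0,"rx":0,"ry":0,"rz":0,"fingers":0},
  ],
)

```text
time_s: 14.15
eef_pos: [0.5873, 0.1195, 0.0738]
tool_rot: [-0.597, 0.598, -0.379, 0.378]
ft_force: [-15.9, -1.9, 28.6]
width: 0.0322
```

Request:
step_arm(
  targets=[
    {"x":-0.0006,"y":0,"z":-0.0014,"rx":0,"ry":0,"rz":0,"fingers":0},
    {"x":0,"y":0,"z":0,"rx":0,"ry":0,"rz":0,"fingers":0},
    {"x":0,"y":0,"z":0,"rx":0,"ry":0,"rz":0,"fingers":0},
    {"x":0,"y":0,"z":0,"rx":0,"ry":0,"rz":0,"fingers":0},
  ],
)

```text
time_s: 14.55
eef_pos: [0.5873, 0.1195, 0.0738]
tool_rot: [0.597, -0.597, 0.378, -0.38]
ft_force: [-9.3, -0.4, 21.8]
width: 0.0325
```

```bash
python3 - <<'E'
from h import *
go(.5875,.1187,.0739)
f=ctrl.grab_frame("scene");save(f,"s5.npz")
cv2.imwrite('pics/s5.png',cv2.resize(f['color'][120:260,200:400],None,fx=4,fy=4,interpolation=2))
Q,_=ext(f,.066,.074,r=.035);print(len(Q),Q.min(0),Q.max(0),Q.mean(0))
E
```

```text
t 14.55 pos [0.5873 0.1195 0.0738] F [-9.3 -0.4 21.8] M [-0.18  1.64  0.03] w 0.0325 q [ 0.01  0.32  1.78 -0.    1.04 -0.43]
tool z yaw 25.2 y axis [ 2.5e-03 -2.0e-04 -1.0e+00]
shift mm [ 0.8 -0.1 -0.1]
128 [0.56110562 0.08469223 0.06602687] [0.62112384 0.15331496 0.07353894] [0.5991401  0.11232487 0.06865843]
```

View pics/s5.png

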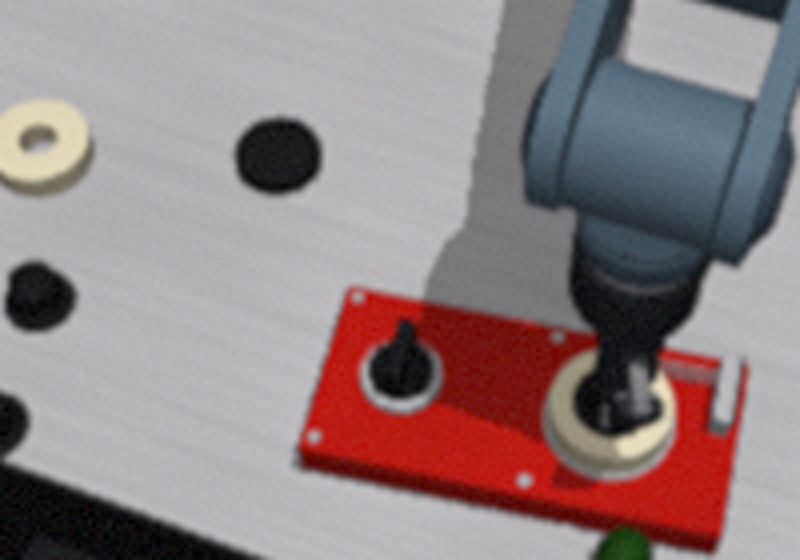

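Request:
step_arm(
  targets=[
    {"x":-0.0006,"y":0.002,"z":-0.0014,"rx":0,"ry":0,"rz":0,"fingers":0},
    {"x":0,"y":0,"z":0,"rx":0,"ry":0,"rz":0,"fingers":0},
    {"x":0,"y":0,"z":0,"rx":0,"ry":0,"rz":0,"fingers":0},
    {"x":0,"y":0,"z":0,"rx":0,"ry":0,"rz":0,"fingers":0},
    {"x":0,"y":0,"z":0,"rx":0,"ry":0,"rz":0,"fingers":0},
  ],
)

```text
time_s: 15.1
eef_pos: [0.5873, 0.1194, 0.0737]
tool_rot: [0.598, -0.596, 0.377, -0.381]
ft_force: [-8.9, -0.3, 30.2]
width: 0.0323
```

Steady at 30 N down, with the height unchanged. Handing in.

```bash
python3 -c "
from h import *
go(.5875,.1187,.0739)
print(ctrl.hand_in())"
```

```text
t 15.1 pos [0.5873 0.1194 0.0737] F [-8.9 -0.3 30.2] M [-0.26  1.89 -0.05] w 0.0323 q [ 0.01  0.31  1.79 -0.    1.04 -0.43]
tool z yaw 25.21 y axis [ 5.6e-03 -3.0e-04 -1.0e+00]
shift mm [ 0.7 -0.1 -0.2]
the job is handed in; nothing more can be done
None
```

The job is handed in, at 15.1 s, with the gripper still on the cap and pushing down at about 30 N.

- **Knob:** I turned it clockwise to the stop, where the moment about the vertical axis jumped from 0.16 to 1.64 N m. I then let go, and later pictures show the bar back at rest.
- **Cap:** I took the leftmost of the four caps and pressed it onto the stud. It met the balls at the expected height, with up to 9 N in the readings taken between steps. The force then dropped and turned to a pull, which was the click.
- **Last checks:** The fingertip height puts the cap's underside at about 65 mm, and it did not sink further under the firm push. The last picture shows the cap down on the roll and the knob at rest.
- **Other things on the counter:** I moved nothing else, and everything in the last picture (a crop) is where it was.

**Things that did not agree or fully check out:**
- The readings between steps missed the 12–18 N peak.
- About 9 N of sideways force remained during the final press, and the tool was tilted about 0.3°.
- My first hand-read stud position in the scene picture was about 10 mm off in x. I used the depth data instead, which agreed between both cameras.

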